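# Make up two seed-testing kits

### The arm

A 7-joint arm with a two-finger parallel gripper is mounted at the origin on the work surface. World frame = base frame: x ahead of the robot, y to its left, z up, the work surface at z = 0. Lengths are in m, angles in rad, forces in N, time in s.
With the tool pointing down it reaches from about 0.4 to 0.85 m from the base axis. Payload 10.4 kg.
Tool frame: the origin (TCP) lies on the centre line of the jaws, within the pads' length; the fingertips stand 11 mm ahead of it and the grasp point (between the pads) lies 8 mm behind it (tip_reach is the distance from the TCP to the fingertips, in m); z points along the fingers, y is the line along which they close (so a half turn about z gives the same grasp; the last joint's range is limited). The gripper opens to 85 mm and grips with 20 to 120 N. Pads are 22 mm wide; open, the fingers measure 114 mm over their backs; the gripper's body (76 mm by 85 mm) begins 54 mm behind the grasp point. The pads swing forward as they close: fully open they stand 13 mm farther back than shut.
Start: joints at [1.301, 0.332, -0.065, 1.46, 0.022, 1.35, -0.088], TCP at [0.153, -0.606, 0.242] pointing down, gripper open.
Joint ranges: [-2.6, 2.6], [-0.5, 2.12], [-1.47, 1.34], [0.16, 2.42], [-1.27, 4.41], [0.06, 2.06], [-2.6, 2.6]. Speed limits (rad/s): [2.22, 2.22, 2.79, 2.79, 3.14, 3.14, 3.14].

### API

Orientations are given as a unit quaternion [x, y, z, w].
In Python, from workcell import get_obs, camera, hand_in, tip_reach gives the robot as it stands. The module is installed in compiled form; this text tells all that it offers.
- The arm moves only by the tool move_arm, never from a script. Its argument "plan" is a list of rows, each an object with "delta_pos": the shift along the tool's x, y, z in parts of the range, where 1.0 means 100 cm, a list of three; "turn": the turn, a rotation vector about the tool's x, y, z in fractions of the full range, 1 being pi rad, a list of three; "fingers": the closure, from 0 (fully open) to 1 (shut). A call has 1 to 12 rows; each row is the pose to reach, as a shift and turn from the pose commanded when the call began, along the tool's axes at that moment; what a row does not reach only later rows make up. A row lasts 1/8 s, in which the tool goes at most 62.5 mm and 10.7 degrees, less where a joint would pass 70% of its speed; a pose out of reach is approached as far as the arm can. Shift and turn numbers lie between -1 and 1, and a call with a number outside is refused. A call with a gripper value outside its range is refused whole. The fingers move at their own pace and stop on an object; "force" is the grip in N (left out, the last holds). Time passes only in rows, so rows that repeat a pose let the fingers close. It gives the time, the measured TCP pose, the force, the opening and the grip force at its end, in the units of the state.
- get_obs(): the state, without advancing time (a new reading comes with each control period).
- camera(name): name is "side" or "top" or "wrist"; returns a dict with "color" (480x640x3 uint8, red, green, blue), "range_z" (480x640 float32, m along the optical axis (not along the pixel's ray), 0 where there is no reading), "fx", "fy", "cx", "cy" (pixels), "k1" (the pictures are not rectified: a ray, as slopes to the right and down, at radius r is drawn at 1 + k1 r^2 times it, then the intrinsics apply), "R" (3x3) and "t" (3): a world point X has camera coordinates R X + t; the wrist camera has in their place "tool_from_camera" (4x4, takes a point from camera to tool coordinates, whose origin is the TCP and whose axes are the flange's). Camera axes: x right, y down, z forward; pixel columns grow to the right and rows downward; lengths in m; the calibration is good to about 2 mm. A picture is of the moment at which its call begins: read the wrist's pose just before it.
- hand_in(): hands the job in; it is judged then, once.
The state is a dict: "clock": time; "joint_pos": joint angles; "joint_velocities": joint speeds; "tau": joint torques, N m; "position": TCP position; "ee_rot": TCP orientation; "ft_force": force on the tool from outside, world axes, zero at the start; "torque": the same for the moment, N m; "grip_width": opening from 0.0 (shut) to 1.0 (fully open); "grasp_force": force on a finger pad.
Only numpy, scipy, OpenCV 4.12 (cv2) and the standard library are available. Lean on these libraries where they do the work, as an engineer would, in place of code of your own. Each camera call takes 0.05 s, during which the arm holds its last target. There are 200 camera calls.

### The job

Make up the two seed-testing kits from the stock on the table. The kit tray with the wide slot gets the thick gauge plate, standing fully home in its slot, and the wide glass jar in the square pocket next to the slot; the tray with the narrow slot gets the thin gauge plate fully home in its slot, the slim glass bottle in the pocket next to the slot and the brass weight in the end pocket. Set everything upright, and put the glass down gently without dropping it or knocking it over.

Things in the scene. Friction and masses are not known exactly. Their poses are not given: they have to be found in the camera images.
- plate_thick: Loose aluminium gauge plate with small dark holes in its faces: 60 (x) by 20 (y, thickness) by 70 mm high (z), 220 g. Origin: centre of its underside, 6 mm above the table at the start, when it stands upright in a loose 24 mm slot of the fixed dark wooden stock stand (cheeks 20 mm above the table). Two such slots, face to face 110 mm apart, hold the two plates. Either way round will do.
- plate_thin: Loose aluminium gauge plate, the same but 10 mm thick: 60 (x) by 10 (y, thickness) by 70 mm high (z), 110 g, upright in the other slot of the stock stand, foot 6 mm above the table; it can lean in that loose slot. Origin: centre of its underside.
- jar: Loose wide glass jar with aluminium lid and paper label, 64 mm diameter (lid 60 mm, from z = 68 mm), 88 mm tall, 250 g, upright on the table. Origin: centre of its underside, z up.
- vial: Loose slim glass bottle with white cap and paper label, 42 mm diameter (straight up to z = 76 mm, cap 30 mm diameter), 100 mm tall, 150 g, upright on the table. Origin: centre of its underside, z up.
- weight: Loose brass balance weight, a 38 mm diameter cylinder up to z = 48 mm with a 22 mm knob on top, 70 mm tall in all, 500 g, upright on the table. Origin: centre of its underside, z up.
- kit_wide: Fixed plywood kit tray, 120 (x) by 200 (y) mm, floor 4 mm thick, rim and dividers 16 mm high, yaw within 0.3 rad. Origin: centre of underside; y runs towards its slot end, slot centred at y = +67 mm. This one has the wide slot (24 mm). Jar pocket next to the slot: 112 (x) by 83 mm (y), centred at (0, -3.5) mm. The small end pocket is already packed (black marker, wooden stick).
- kit_narrow: Fixed plywood kit tray, 120 (x) by 200 (y) mm, floor 4 mm thick, rim and dividers 16 mm high, yaw within 0.3 rad. Origin: centre of underside; y runs towards its slot end, slot centred at y = +67 mm. This one has the narrow slot (14 mm). Bottle pocket next to the slot: 112 (x) by 65 mm (y), centre (0, +5.5) mm; weight pocket at the other end: 112 by 65 mm, centre (0, -63.5) mm.
- slot_wide (a point): Centre of the slot floor (4 mm above the table) of the wide-slot tray; axes as the tray's. The slot runs along x, 24 mm wide (y), 74 mm clear length between end stops; straight cheeks to 20 mm above its floor, then a mouth flaring 9 mm a side up to 32 mm above its floor. For the thick plate.
- slot_narrow (a point): Centre of the slot floor (4 mm above the table) of the narrow-slot tray; axes as the tray's. The slot runs along x, 14 mm wide (y), 74 mm clear length between end stops; straight cheeks to 20 mm above its floor, then a mouth flaring 9 mm a side up to 32 mm above its floor. For the thin plate; the thick one cannot enter.
Not all that is in view belongs to the job. Leave any green look-alike of the plate_thick alone.

How it is judged:
At the end, for the whole second after the job is handed in: Each plate on the floor of its matching slot (within 7 mm across, 12 mm along, 0.3 rad of the slot); jar, bottle and weight on the floor of their own pockets (within 28/38/40 mm of the pocket centre in tray x, 15/16/18 mm in y); all within 0.3 rad of upright and at rest (x of plate_thick in the frame of kit_wide between -0.012 and 0.012 m and y of plate_thick in the frame of kit_wide between 0.06 and 0.074 m and z of plate_thick in the frame of kit_wide between -0.002 and 0.01 m and angle between each of plate_thick, plate_thin, jar, vial, weight's own z axis and vertical below 0.3 rad and linear speed of each of plate_thick, plate_thin, jar, vial, weight below 0.03 m/s and angle between the x axis of plate_thick and the x axis of kit_wide, either way round below 0.3 rad and x of plate_thin in the frame of kit_narrow between -0.012 and 0.012 m and y of plate_thin in the frame of kit_narrow between 0.06 and 0.074 m and z of plate_thin in the frame of kit_narrow between -0.002 and 0.01 m and angle between the x axis of plate_thin and the x axis of kit_narrow, either way round below 0.3 rad and x of jar in the frame of kit_wide between -0.028 and 0.028 m and y of jar in the frame of kit_wide between -0.0185 and 0.0115 m and z of jar in the frame of kit_wide between -0.002 and 0.01 m and x of vial in the frame of kit_narrow between -0.038 and 0.038 m and y of vial in the frame of kit_narrow between -0.0105 and 0.0215 m and z of vial in the frame of kit_narrow between -0.002 and 0.01 m and x of weight in the frame of kit_narrow between -0.04 and 0.04 m and y of weight in the frame of kit_narrow between -0.0815 and -0.0455 m and z of weight in the frame of kit_narrow between -0.002 and 0.01 m); the robot touches nothing.
It fails at once if the glass jar or bottle is knocked over (tilted beyond 0.8 rad) (angle between any of jar, vial's own z axis and vertical above 0.8 rad).
It fails at once if the glass jar or bottle is dropped (out of the fingers and faster than 0.8 m/s, a fall of about 30 mm) ((linear speed of jar above 0.8 m/s and contact force between the fingers and jar below 0.05 N) or (linear speed of vial above 0.8 m/s and contact force between the fingers and vial below 0.05 N)).
It also fails if it takes over 134 s, if anything falls off the work surface, if the arm or the gripper's body presses on something with over 40 N, if the wrist force passes 120 N, or if a joint passes its speed limit or range.

## Working session

There is one attempt and no reset: what is moved stays moved. The work goes in short steps, Python scripts to look and compute and a tool call to move; the robot and the scene stay as the last step left them, time stands still between calls to the robot, and variables do not carry over. Pictures are saved under pics/ and viewed, at most 14 in all, crops included, and the job is handed in when it is done.

Besides the shell and the picture viewer there is one more tool, called after "Request:" as name(argument=value, ...), one argument or row to a line, values as JSON. move_arm: Moves the arm, as the interface text tells. Its arguments: {"type":"object","properties":{"plan":{"type":"array","items":{"type":"object","properties":{"delta_pos":{"type":"array","items":{"type":"number"}},"turn":{"type":"array","items":{"type":"number"}},"fingers":{"type":"number"}}}},"force":{"type":"number"}},"required":["plan"]}

```bash
mkdir -p pics; cat > h.py <<'E'
import numpy as np, cv2
from workcell import get_obs, camera, hand_in, tip_reach
from scipy.spatial.transform import Rotation as Rn
def K(c): return np.array([[c['fx'],0,c['cx']],[0,c['fy'],c['cy']],[0,0,1.]]), np.array([c['k1'],0,0,0,0.])
def extr(c,o=None):
    if 'R' in c: return np.array(c['R']),np.array(c['t'])
    T=np.eye(4);T[:3,:3]=Rn.from_quat(o['ee_rot']).as_matrix();T[:3,3]=o['position']
    W=T@np.array(c['tool_from_camera']); return W[:3,:3].T, -W[:3,:3].T@W[:3,3]
def ray(c,px,o=None):
    k,d=K(c); n=cv2.undistortPoints(np.array(px,float).reshape(-1,1,2),k,d).reshape(-1,2)
    R,t=extr(c,o); return -R.T@t, np.c_[n,np.ones(len(n))]@R   # origin, dirs (z-depth 1)
def onplane(c,px,z,o=None):
    O,D=ray(c,px,o); return O+D*((z-O[2])/D[:,2])[:,None]
def cloud(c,o=None):
    v,u=np.mgrid[:480,:640]; O,D=ray(c,np.c_[u.ravel(),v.ravel()],o)
    return (O+D*c['range_z'].ravel()[:,None]).reshape(480,640,3)
def snap(n,f):
    o=get_obs(); c=camera(n); cv2.imwrite('pics/'+f+'.png',c['color'][:,:,::-1]); np.save('pics/'+f+'.npy',dict(c=c,o=o),allow_pickle=True); return c,o
def load(f): d=np.load('pics/'+f+'.npy',allow_pickle=True).item(); return d['c'],d['o']
E
python3 - <<'E'
from h import *
for n in ('top','side','wrist'):
    c,o=snap(n,n+'0'); print(n,c['fx'],c['k1'],(-np.array(c['R']).T@c['t']) if 'R' in c else c['tool_from_camera'])
print(o,tip_reach)
E
```

```text
top 554.0182824756528 -0.06711804101684446 [0.39086098 0.02521795 1.28372245]
side 453.4188973035167 -0.048159185112193324 [0.41250706 0.65684113 0.71287838]
wrist 417.934627058813 -0.08167796047745769 [[ 2.67544567e-04 -9.56498745e-01 -2.91736319e-01  7.48270033e-02]
 [ 9.99999750e-01  6.50038722e-05  7.03952046e-04 -5.14540566e-04]
 [-6.54365258e-04 -2.91736434e-01  9.56498523e-01 -1.31233717e-01]
 [ 0.00000000e+00  0.00000000e+00  0.00000000e+00  1.00000000e+00]]
{'clock': 0.1, 'joint_pos': array([ 1.30145808,  0.33279665, -0.06468387,  1.46087613,  0.02162551,
        1.3499024 , -0.08850142]), 'joint_velocities': array([ 0.0008842 , -0.00486835,  0.00117408, -0.00100839, -0.00075533,
        0.00024412, -0.00038147]), 'tau': array([ 1.13918402e-03, -6.26746345e+01,  4.90437343e-02, -3.92436576e+01,
        1.62990333e-02,  6.97316282e-03, -8.68074790e-05]), 'position': array([ 0.15255053, -0.60575634,  0.24159399]), 'ee_rot': array([ 9.92398945e-01,  1.23060633e-01, -1.23327518e-04, -6.31330609e-04]), 'ft_force': array([ 0.17652214,  0.22976927, -0.46188289]), 'torque': array([ 0.03709   , -0.00915713,  0.02091913]), 'grasp_force': 0.0, 'grip_width': 0.9987952890216376} 0.011
```

View pics/top0.png

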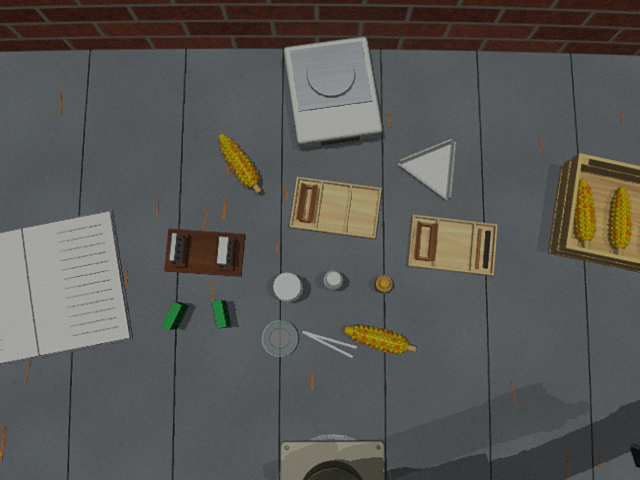

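View pics/side0.png

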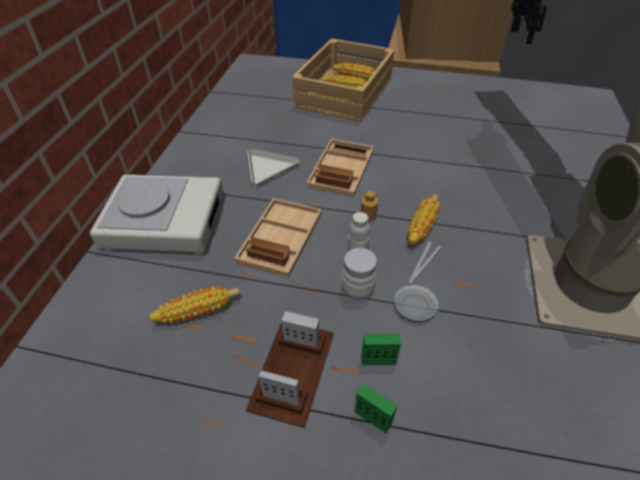

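The side and top views agree:

| Thing | Top-view pixel | Note |
|---|---|---|
| Plate, thicker | (226,251) | in dark stand |
| Plate, thinner | (179,248) | in dark stand |
| Green look-alikes | (175,315), (221,313) | leave alone |
| Jar | (288,288) | not the glass dish at (280,338) |
| Bottle | (333,280) | |
| Weight | (384,284) | |
| Tray with empty end | (336,207) | kit_narrow |
| Tray with black marker | (452,245) | kit_wide |

Next I measure these and check them in a close crop.

```bash
cat > m.py <<'E'
from h import *
c,o=load('top0'); P=cloud(c); hsv=cv2.cvtColor(c['color'],cv2.COLOR_RGB2HSV)
print('table z',np.median(P[330:430,200:250,2]))
def box(u0,v0,u1,v1): m=np.zeros((480,640),bool); m[v0:v1,u0:u1]=1; return m
h,s,v=hsv[...,0],hsv[...,1],hsv[...,2]
wood=(h>8)&(h<28)&(s>60)
for n,b in dict(narrow=(280,170,390,245),wide=(400,205,505,282)).items():
    m=(wood|(v<70))&box(*b); m=m&(P[...,2]>.003)
    m=cv2.morphologyEx(m.astype(np.uint8),cv2.MORPH_CLOSE,np.ones((5,5)))
    k=max(cv2.findContours(m,0,2)[0],key=cv2.contourArea).reshape(-1,2)
    W=onplane(c,k,.014)[:,:2]; r=cv2.minAreaRect((W*1000).astype(np.float32)); print(n,r)
    d=(s>110)&box(*b)&(P[...,2]>.02); q=P[d]; print(' slot block',d.sum(),np.median(q,0),q[:,:2].min(0),q[:,:2].max(0))
for n,b,z in (('jar',(268,268,308,306),.088),('vial',(318,265,348,295),.1),('weight',(370,270,398,298),.07)):
    m=box(*b)&(P[...,2]>z-.012); q=P[m]; print(n,m.sum(),q.mean(0),np.ptp(q[:,:2],axis=0))
for n,b in (('thin',(165,225,195,275)),('thick',(210,225,243,275))):
    m=box(*b)&(P[...,2]>.062); q=P[m]; r=cv2.minAreaRect((q[:,:2]*1000).astype(np.float32)); print(n,m.sum(),q.mean(0),r)
m=(box(155,220,255,285)&(h<20)&(s>90)&(P[...,2]>.004)).astype(np.uint8)
k=np.argwhere(m)[:,::-1]; print('stand',cv2.minAreaRect((onplane(c,k,.01)[:,:2]*1000).astype(np.float32)))
a=cv2.resize(c['color'][165:345,155:510],None,fx=2.2,fy=2.2,interpolation=cv2.INTER_CUBIC)
a=np.clip(a*1.4,0,255).astype(np.uint8); cv2.imwrite('pics/crop1.png',a[:,:,::-1]); print(a.shape)
E
python3 m.py
```

```text
table z 0.0006458754325683325
narrow ((645.61279296875, -15.125350952148438), (220.3859100341797, 125.27849578857422), 82.24950408935547)
 slot block 438 [0.65670374 0.06478731 0.03149443] [0.61316685 0.0371941 ] [0.70065921 0.08514635]
wide ((560.8609008789062, -277.94989013671875), (202.10667419433594, 151.57760620117188), 83.25989532470703)
 slot block 451 [ 0.56653787 -0.2213083   0.03083319] [ 0.39086098 -0.23912945] [0.61259106 0.02521795]
jar 608 [0.46050589 0.10135994 0.09249508] [0.09975581 0.10604154]
vial 155 [0.47354865 0.00233872 0.13853437] [0.1009102  0.03843049]
weight 82 [ 0.46697273 -0.10870638  0.09806096] [0.08821407 0.14720814]
thin 181 [0.54302297 0.34325569 0.10833177] ((461.07940673828125, 203.62916564941406), (379.1517028808594, 57.347503662109375), 59.91566467285156)
thick 289 [0.53507219 0.23716543 0.11356096] ((462.7921447753906, 154.20620727539062), (289.50091552734375, 58.63026809692383), 49.40468215942383)
stand ((549.735595703125, 298.41265869140625), (179.98080444335938, 113.07493591308594), 86.7943344116211)
(396, 781, 3)
```

View pics/crop1.png

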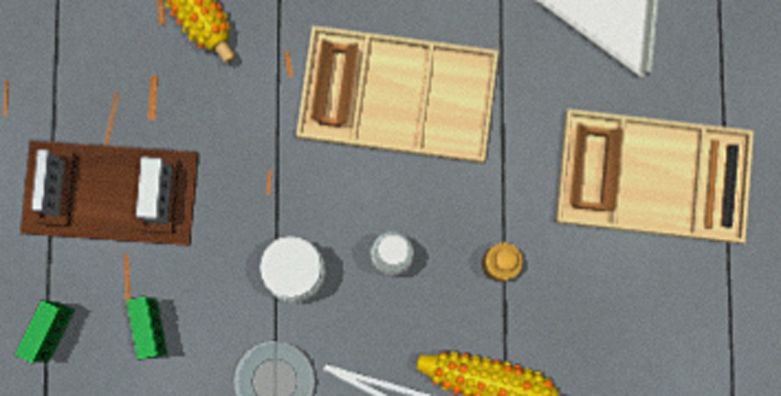

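The crop confirms the choices: thin plate at crop (45,180), thick plate at (155,188), both grey in the stand, greens excluded. The narrow tray (400,95) has two open pockets. The wide tray (655,175) has a packed end. The zero-range pixels polluted the statistics, so I filter them out.

```bash
sed -i "s/^c,o=load('top0'); P=cloud(c);/c,o=load('top0'); P=cloud(c); P[c['range_z']<=0]=0;/; s/q=P\[m\]; print(n,m.sum(),q.mean(0),np.ptp/q=P[m]; print(n,m.sum(),(q[:,:2].max(0)+q[:,:2].min(0))\/2,q.mean(0),np.ptp/" m.py; sed -i "/^a=/d" m.py; sed -i "s/m=box(\*b)&(P\[...,2\]>/m=box(*b)\&(P[...,2]<.2)\&(P[...,2]>/; s/print(n,r)/print(n,r,cv2.boxPoints(r).round(0).tolist())/" m.py
python3 m.py
python3 - <<'E'
from h import *
# plywood only by colour, and side camera check of tops
c,o=load('top0'); hsv=cv2.cvtColor(c['color'],cv2.COLOR_RGB2HSV)
for n,b in dict(narrow=(285,172,388,242),wide=(403,208,502,280)).items():
    m=np.zeros((480,640),np.uint8); s=np.s_[b[1]:b[3],b[0]:b[2]]
    m[s]=((hsv[...,1]>70)&(hsv[...,0]>8)&(hsv[...,0]<28)&(hsv[...,2]>90))[s]
    k=max(cv2.findContours(m,0,2)[0],key=cv2.contourArea).reshape(-1,2)
    r=cv2.minAreaRect((onplane(c,k,.012)[:,:2]*1000).astype(np.float32)); print(n,r)
E
```

```text
table z 0.0006065906045078506
narrow ((645.61279296875, -15.125350952148438), (220.3859100341797, 125.27849578857422), 82.24950408935547) [[569.0, -116.0], [693.0, -133.0], [723.0, 86.0], [598.0, 103.0]]
 slot block 438 [0.65670374 0.06478731 0.03149443] [0.61316685 0.0371941 ] [0.70065921 0.08514635]
wide ((560.8609008789062, -277.94989013671875), (202.10667419433594, 151.57760620117188), 83.25989532470703) [[474.0, -369.0], [624.0, -387.0], [648.0, -186.0], [497.0, -169.0]]
 slot block 448 [ 0.56697863 -0.22146606  0.03080049] [ 0.52411507 -0.23912945] [ 0.61259106 -0.18337562]
jar 606 [0.46127112 0.10194475] [0.46073574 0.10161123 0.08856364] [0.05869135 0.05862948]
vial 150 [0.4768752  0.00078234] [0.47630491 0.00157608 0.10036144] [0.02979197 0.02798976]
weight 80 [ 0.46891763 -0.11184289] [ 0.46887553 -0.11205449  0.06841943] [0.02031486 0.0202946 ]
thin 176 [0.54734576 0.35229085 0.07493999] ((547.764892578125, 353.30352783203125), (11.472945213317871, 59.26094436645508), 85.63666534423828)
thick 280 [0.53970755 0.24397803 0.07594863] ((540.3262939453125, 244.84011840820312), (20.816844940185547, 60.25068283081055), 86.37669372558594)
stand ((549.735595703125, 298.41265869140625), (179.98080444335938, 113.07493591308594), 86.7943344116211)
narrow ((648.591064453125, -5.494598388671875), (200.76412963867188, 121.85700988769531), 82.33711242675781)
wide ((560.6748657226562, -278.29315185546875), (202.12713623046875, 121.55683898925781), 83.53133392333984)
```

```bash
cat >> h.py <<'E'
def go(x,y,z,psi=None,o=None):
    """tool delta/turn to reach world TCP with tool x axis at yaw psi, pointing down"""
    o=o or get_obs(); R=Rn.from_quat(o['ee_rot']); d=R.inv().apply(np.array([x,y,z])-o['position'])
    if psi is None: t=np.zeros(3)
    else:
        T=Rn.from_matrix(np.c_[[np.cos(psi),np.sin(psi),0],[np.sin(psi),-np.cos(psi),0],[0,0,-1.]]); t=(R.inv()*T).as_rotvec()
    print('d',d.round(4).tolist(),'turn',t.round(3).tolist(),'rows',int(max(np.ceil(np.linalg.norm(d)/.0625),np.ceil(np.linalg.norm(t)/.187))))
E
python3 -c "
from h import *
go(.55,-.14,.28,3.03)"
```

```text
d [0.4991, -0.3546, -0.0379] turn [-0.0, -0.001, -2.783] rows 15
```

The rows are not in the units I measure in: turns go in shares of pi rad. I convert before sending: -2.783 rad is -0.8859.

Request:
move_arm(
  plan=[
    {"delta_pos": [0.5, -0.355, -0.038], "turn": [0, 0, -0.8859], "fingers": 0},
    {"delta_pos": [0.5, -0.355, -0.038], "turn": [0, 0, -0.8859], "fingers": 0},
    {"delta_pos": [0.5, -0.355, -0.038], "turn": [0, 0, -0.8859], "fingers": 0},
    {"delta_pos": [0.5, -0.355, -0.038], "turn": [0, 0, -0.8859], "fingers": 0},
    {"delta_pos": [0.5, -0.355, -0.038], "turn": [0, 0, -0.8859], "fingers": 0},
    {"delta_pos": [0.5, -0.355, -0.038], "turn": [0, 0, -0.8859], "fingers": 0},
    {"delta_pos": [0.5, -0.355, -0.038], "turn": [0, 0, -0.8859], "fingers": 0},
    {"delta_pos": [0.5, -0.355, -0.038], "turn": [0, 0, -0.8859], "fingers": 0},
    {"delta_pos": [0.5, -0.355, -0.038], "turn": [0, 0, -0.8859], "fingers": 0},
    {"delta_pos": [0.5, -0.355, -0.038], "turn": [0, 0, -0.8859], "fingers": 0},
    {"delta_pos": [0.5, -0.355, -0.038], "turn": [0, 0, -0.8859], "fingers": 0},
    {"delta_pos": [0.5, -0.355, -0.038], "turn": [0, 0, -0.8859], "fingers": 0},
  ],
)

```text
clock: 1.65
position: [0.551, -0.1388, 0.2799]
ee_rot: [0.313, 0.95, 0.0, -0.0]
ft_force: [0.8, -1.1, 0.2]
grip_width: 1.001
grasp_force: 0.0
```

```bash
python3 -c "
from h import *
go(.55,-.14,.28,3.03); print(get_obs()['joint_pos'])"
```

```text
d [0.0001, -0.0015, -0.0001] turn [0.0, -0.001, -0.525] rows 3
[ 0.7536645   0.26005964 -0.70134689  1.52778083  0.16830165  1.41614335
  0.97661479]
```

In the tool's units: -0.525 rad is -0.1671.

Request:
move_arm(
  plan=[
    {"delta_pos": [0, -0.001, 0], "turn": [0, 0, -0.1671], "fingers": 0},
    {"delta_pos": [0, -0.001, 0], "turn": [0, 0, -0.1671], "fingers": 0},
    {"delta_pos": [0, -0.001, 0], "turn": [0, 0, -0.1671], "fingers": 0},
    {"delta_pos": [0, -0.001, 0], "turn": [0, 0, -0.1671], "fingers": 0},
    {"delta_pos": [0, -0.001, 0], "turn": [0, 0, -0.1671], "fingers": 0},
  ],
)

```text
clock: 2.28
position: [0.5501, -0.1406, 0.2802]
ee_rot: [0.062, 0.998, -0.0, -0.0]
ft_force: [1.1, -0.4, -0.1]
grip_width: 0.999
grasp_force: 0.0
```

```bash
python3 - <<'E'
from h import *
c,o=snap('wrist','w1'); print(o['joint_pos'].round(2),o['joint_velocities'].round(3))
go(.5437,.2986,.28,3.08)
E
```

```text
[ 0.81  0.27 -0.77  1.53  0.19  1.42  1.48] [-0.003 -0.002  0.    -0.     0.001  0.001  0.008]
d [0.0601, 0.435, 0.0002] turn [-0.0, -0.0, -0.061] rows 8
```

View pics/w1.png

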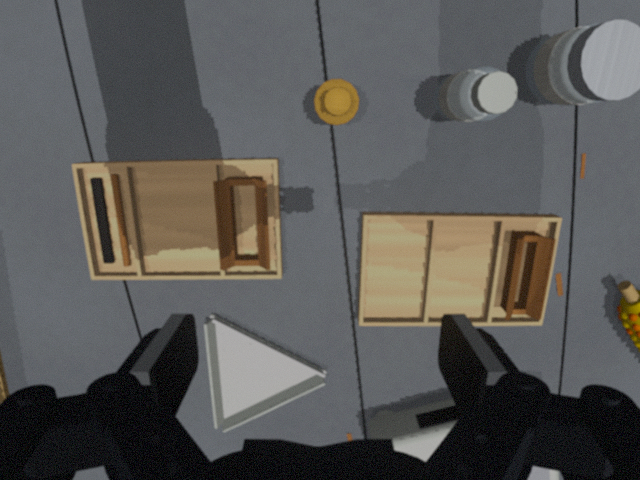

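The wrist view shows the wide tray with its slot at about (243,222), the narrow tray with its slot at about (530,275), and the weight (337,100), bottle (490,92) and jar (610,60). I measure them from this view.

```bash
python3 - <<'E'
from h import *
c,o=load('w1'); P=cloud(c,o); P[c['range_z']<=0]=0; z=P[...,2]
hsv=cv2.cvtColor(c['color'],cv2.COLOR_RGB2HSV)
print('table',np.median(z[20:150,400:430]))
def R(u0,v0,u1,v1): m=np.zeros((480,640),bool); m[v0:v1,u0:u1]=1; return m
for n,b,yc in (('wide',(60,150,290,290),0),('narrow',(352,200,572,335),0)):
    m=(R(*b)&(hsv[...,1]>60)&(z>.0)&(z<.05)).astype(np.uint8)
    m=cv2.morphologyEx(m,cv2.MORPH_CLOSE,np.ones((9,9)))
    k=max(cv2.findContours(m,0,2)[0],key=cv2.contourArea).reshape(-1,2)
    W=onplane(c,k,.016,o)[:,:2]; r=cv2.minAreaRect((W*1000).astype(np.float32)); print(n,r)
    q=P[R(*b)&(z>.008)&(z<.045)]; print('  depth rect',cv2.minAreaRect((q[:,:2]*1000).astype(np.float32)))
    q=P[R(*b)&(z>.029)&(z<.045)]; print('  block',len(q),q[:,2].max(),cv2.minAreaRect((q[:,:2]*1000).astype(np.float32)))
for n,b,h in (('weight',(305,70,370,130),.07),('vial',(435,55,525,130),.1),('jar',(520,10,640,115),.088)):
    q=P[R(*b)&(z>h-.01)&(z<h+.01)]; print(n,len(q),cv2.minEnclosingCircle((q[:,:2]*1000).astype(np.float32)))
E
```

```text
table -0.00039108479808366847
wide ((559.2618408203125, -279.62115478515625), (201.18942260742188, 122.73605346679688), 83.45121765136719)
  depth rect ((559.57568359375, -281.03399658203125), (201.33123779296875, 121.06188201904297), 83.4071273803711)
  block 1650 0.03778716644210006 ((567.2722778320312, -213.87327575683594), (48.80174255371094, 86.23348236083984), 83.85694885253906)
narrow ((646.5845336914062, 1.207855224609375), (220.15663146972656, 123.18882751464844), 82.33248138427734)
  depth rect ((647.219970703125, -6.988502502441406), (201.649169921875, 121.5800552368164), 82.45001983642578)
  block 1292 0.03778754911363691 ((655.8445434570312, 59.67119598388672), (40.62940979003906, 87.33956146240234), 83.4280776977539)
weight 613 ((467.7193298339844, -114.45854949951172), 11.077923774719238)
vial 1467 ((475.12530517578125, -0.7820430397987366), 15.173482894897461)
jar 4495 ((459.1650085449219, 99.15754699707031), 30.217693328857422)
```

In the tool's units: -0.061 rad is -0.0194.

Request:
move_arm(
  plan=[
    {"delta_pos": [0.06, 0.435, 0], "turn": [0, 0, -0.0194], "fingers": 0},
    {"delta_pos": [0.06, 0.435, 0], "turn": [0, 0, -0.0194], "fingers": 0},
    {"delta_pos": [0.06, 0.435, 0], "turn": [0, 0, -0.0194], "fingers": 0},
    {"delta_pos": [0.06, 0.435, 0], "turn": [0, 0, -0.0194], "fingers": 0},
    {"delta_pos": [0.06, 0.435, 0], "turn": [0, 0, -0.0194], "fingers": 0},
    {"delta_pos": [0.06, 0.435, 0], "turn": [0, 0, -0.0194], "fingers": 0},
    {"delta_pos": [0.06, 0.435, 0], "turn": [0, 0, -0.0194], "fingers": 0},
    {"delta_pos": [0.06, 0.435, 0], "turn": [0, 0, -0.0194], "fingers": 0},
    {"delta_pos": [0.06, 0.435, 0], "turn": [0, 0, -0.0194], "fingers": 0},
    {"delta_pos": [0.06, 0.435, 0], "turn": [0, 0, -0.0194], "fingers": 0},
  ],
)

```text
clock: 3.58
position: [0.5434, 0.2969, 0.2803]
ee_rot: [0.031, 1.0, -0.0, 0.0]
ft_force: [-0.3, 0.1, -0.4]
grip_width: 0.998
grasp_force: 0.0
```

```bash
python3 - <<'E'
from h import *
c,o=snap('wrist','w2'); P=cloud(c,o); P[c['range_z']<=0]=0; z=P[...,2]
print(o['joint_velocities'].round(3),o['joint_pos'].round(2))
s=c['color'].astype(int); grey=(s.max(2)-s.min(2))<40
for n,(a,b) in dict(thick=(.21,.28),thin=(.32,.39)).items():
    for lo,hi in ((.066,.09),(.03,.06)):
        q=P[(z>lo)&(z<hi)&(P[...,1]>a)&(P[...,1]<b)&(P[...,0]>.49)&(P[...,0]<.6)&grey]
        if len(q): print(n,lo,len(q),q.mean(0),cv2.minAreaRect((q[:,:2]*1000).astype(np.float32)))
E
```

```text
[ 0.009 -0.003 -0.003 -0.001 -0.    -0.001  0.001] [ 0.1   0.45 -0.93  1.38  0.36  1.49  0.7 ]
thick 0.066 1768 [0.53757265 0.24354231 0.07529342] ((538.7376098632812, 242.90623474121094), (19.95562171936035, 59.54657745361328), 85.59026336669922)
thick 0.03 342 [0.53141885 0.25072309 0.04602033] ((536.6328125, 251.70315551757812), (61.66535186767578, 18.035629272460938), 13.651932716369629)
thin 0.066 973 [0.54513147 0.35184043 0.07491328] ((546.3726806640625, 352.23321533203125), (10.39999008178711, 59.416099548339844), 86.00322723388672)
thin 0.03 339 [0.54150309 0.348131   0.04654078] ((545.0836181640625, 347.686767578125), (9.073860168457031, 59.31127166748047), 76.99602508544922)
```

View pics/w2.png

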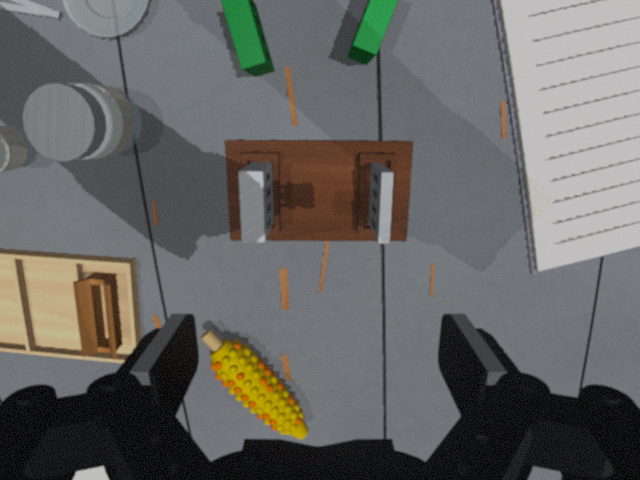

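The wrist view shows the thick plate's top at about (253,205) and the thin plate's top at about (383,205), both slightly leaning or upright. Thick first.

```bash
python3 -c "
from h import *
go(.5388,.2433,.12,3.072);go(.5388,.2433,.056,3.072)"
```

```text
d [0.0014, -0.0536, 0.1604] turn [-0.001, 0.001, 0.008] rows 3
d [0.0015, -0.0535, 0.2244] turn [-0.001, 0.001, 0.008] rows 4
```

In the tool's units: 0.008 rad is 0.0025.

Request:
move_arm(
  plan=[
    {"delta_pos": [0.0015, -0.0535, 0.16], "turn": [0, 0, 0.0025], "fingers": 0},
    {"delta_pos": [0.0015, -0.0535, 0.16], "turn": [0, 0, 0.0025], "fingers": 0},
    {"delta_pos": [0.0015, -0.0535, 0.16], "turn": [0, 0, 0.0025], "fingers": 0},
    {"delta_pos": [0.0015, -0.0535, 0.16], "turn": [0, 0, 0.0025], "fingers": 0},
    {"delta_pos": [0.0015, -0.0535, 0.195], "turn": [0, 0, 0.0025], "fingers": 0},
    {"delta_pos": [0.0015, -0.0535, 0.224], "turn": [0, 0, 0.0025], "fingers": 0},
    {"delta_pos": [0.0015, -0.0535, 0.224], "turn": [0, 0, 0.0025], "fingers": 0.3},
    {"delta_pos": [0.0015, -0.0535, 0.224], "turn": [0, 0, 0.0025], "fingers": 0.6},
    {"delta_pos": [0.0015, -0.0535, 0.224], "turn": [0, 0, 0.0025], "fingers": 1},
    {"delta_pos": [0.0015, -0.0535, 0.224], "turn": [0, 0, 0.0025], "fingers": 1},
    {"delta_pos": [0.0015, -0.0535, 0.224], "turn": [0, 0, 0.0025], "fingers": 1},
    {"delta_pos": [0.0015, -0.0535, 0.224], "turn": [0, 0, 0.0025], "fingers": 1},
  ],
  force=60,
)

```text
clock: 5.12
position: [0.5387, 0.2451, 0.0576]
ee_rot: [0.034, 0.999, -0.0, 0.001]
ft_force: [-1.6, -3.3, 7.7]
grip_width: 0.225
grasp_force: 59.2
```

```bash
python3 -c "
from h import *
go(.5388,.2433,.18,3.072);go(.5673,-.2134,.18,3.032)"
```

```text
d [-0.0004, -0.0018, -0.1224] turn [-0.0, 0.002, 0.002] rows 2
d [-0.0595, -0.4556, -0.1222] turn [-0.0, 0.002, 0.042] rows 8
```

In the tool's units: 0.042 rad is 0.0134.

Request:
move_arm(
  plan=[
    {"delta_pos": [0, 0, -0.06], "turn": [0, 0, 0], "fingers": 1},
    {"delta_pos": [0, 0, -0.12], "turn": [0, 0, 0], "fingers": 1},
    {"delta_pos": [-0.06, -0.454, -0.12], "turn": [0, 0, 0.0134], "fingers": 1},
    {"delta_pos": [-0.06, -0.454, -0.12], "turn": [0, 0, 0.0134], "fingers": 1},
    {"delta_pos": [-0.06, -0.454, -0.12], "turn": [0, 0, 0.0134], "fingers": 1},
    {"delta_pos": [-0.06, -0.454, -0.12], "turn": [0, 0, 0.0134], "fingers": 1},
    {"delta_pos": [-0.06, -0.454, -0.12], "turn": [0, 0, 0.0134], "fingers": 1},
    {"delta_pos": [-0.06, -0.454, -0.12], "turn": [0, 0, 0.0134], "fingers": 1},
    {"delta_pos": [-0.06, -0.454, -0.12], "turn": [0, 0, 0.0134], "fingers": 1},
    {"delta_pos": [-0.06, -0.454, -0.12], "turn": [0, 0, 0.0134], "fingers": 1},
    {"delta_pos": [-0.06, -0.454, -0.12], "turn": [0, 0, 0.0134], "fingers": 1},
    {"delta_pos": [-0.06, -0.454, -0.12], "turn": [0, 0, 0.0134], "fingers": 1},
  ],
)

```text
clock: 6.62
position: [0.5679, -0.2094, 0.1765]
ee_rot: [0.053, 0.999, 0.0, 0.0]
ft_force: [0.8, 0.4, -1.7]
grip_width: 0.225
grasp_force: 59.4
```

```bash
python3 - <<'E'
from h import *
c,o=snap('wrist','w3'); P=cloud(c,o); P[c['range_z']<=0]=0; z=P[...,2]
print(o['position'],o['joint_velocities'].round(3),o['ft_force'])
q=P[(z>.029)&(z<.045)&(abs(P[...,0]-.567)<.07)&(abs(P[...,1]+.213)<.06)]; print('block',len(q),cv2.minAreaRect((q[:,:2]*1000).astype(np.float32)))
q=P[(z>.11)&(z<.205)&(abs(P[...,0]-.567)<.06)&(abs(P[...,1]+.213)<.04)]; print(len(q), np.percentile(q,[1,99],axis=0))
go(.5673,-.2134,.06,3.032)
E
```

```text
[ 0.56786129 -0.20938585  0.17651358] [-0.01  -0.004 -0.003  0.001  0.002 -0.001  0.002] [ 0.78715204  0.36348965 -1.71533568]
block 2335 ((567.31640625, -213.90138244628906), (49.15150451660156, 86.21118927001953), 83.58657836914062)
17680 [[ 0.53723514 -0.22930773  0.13283544]
 [ 0.59629019 -0.18682126  0.20331083]]
d [0.0002, -0.0043, 0.1166] turn [0.001, 0.0, 0.004] rows 2
```

View pics/w3.png

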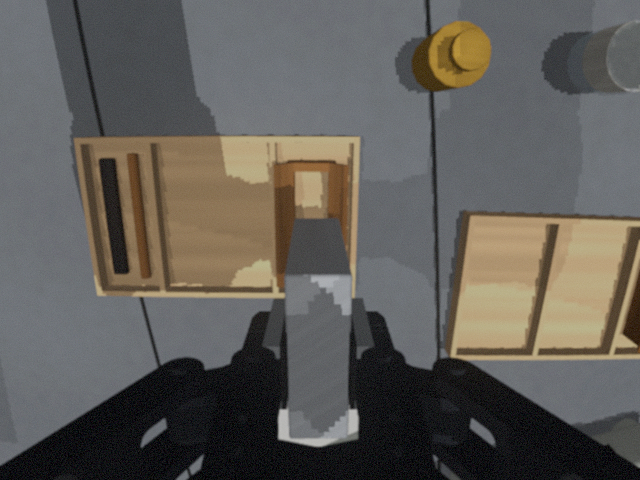

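The plate hangs straight in the fingers at about (320,330), above and slightly to the right of the slot at about (312,210). I correct 4.5 mm and lower.

In the tool's units: 0.004 rad is 0.0013.

Request:
move_arm(
  plan=[
    {"delta_pos": [0, -0.0045, 0], "turn": [0, 0, 0.0013], "fingers": 1},
    {"delta_pos": [0, -0.0045, 0.04], "turn": [0, 0, 0.0013], "fingers": 1},
    {"delta_pos": [0, -0.0045, 0.07], "turn": [0, 0, 0.0013], "fingers": 1},
    {"delta_pos": [0, -0.0045, 0.085], "turn": [0, 0, 0.0013], "fingers": 1},
    {"delta_pos": [0, -0.0045, 0.1], "turn": [0, 0, 0.0013], "fingers": 1},
    {"delta_pos": [0, -0.0045, 0.11], "turn": [0, 0, 0.0013], "fingers": 1},
    {"delta_pos": [0, -0.0045, 0.116], "turn": [0, 0, 0.0013], "fingers": 1},
    {"delta_pos": [0, -0.0045, 0.118], "turn": [0, 0, 0.0013], "fingers": 1},
    {"delta_pos": [0, -0.0045, 0.12], "turn": [0, 0, 0.0013], "fingers": 1},
    {"delta_pos": [0, -0.0045, 0.12], "turn": [0, 0, 0.0013], "fingers": 1},
  ],
)

```text
clock: 7.92
position: [0.5674, -0.216, 0.0565]
ee_rot: [0.056, 0.998, 0.0, 0.0]
ft_force: [1.5, 3.3, -3.6]
grip_width: 0.224
grasp_force: 60.2
```

```bash
python3 -c "
from h import *
o=get_obs();print(o['ft_force'])
go(.5673,-.2137,.0545,3.032)"
```

```text
[ 1.5394792   3.33344695 -3.57779132]
d [0.0003, 0.0022, 0.002] turn [0.0, 0.001, -0.003] rows 1
```

Request:
move_arm(
  plan=[
    {"delta_pos": [0, 0.002, 0.002], "turn": [0, 0, 0], "fingers": 1},
    {"delta_pos": [0, 0.002, 0.003], "turn": [0, 0, 0], "fingers": 1},
    {"delta_pos": [0, 0.002, 0.003], "turn": [0, 0, 0], "fingers": 0.6},
    {"delta_pos": [0, 0.002, 0.003], "turn": [0, 0, 0], "fingers": 0.4},
    {"delta_pos": [0, 0.002, 0.003], "turn": [0, 0, 0], "fingers": 0.4},
    {"delta_pos": [0, 0.002, -0.02], "turn": [0, 0, 0], "fingers": 0.3},
    {"delta_pos": [0, 0.002, -0.06], "turn": [0, 0, 0], "fingers": 0},
    {"delta_pos": [0, 0.002, -0.11], "turn": [0, 0, 0], "fingers": 0},
    {"delta_pos": [0, 0.002, -0.11], "turn": [0, 0, 0], "fingers": 0},
  ],
)

```text
clock: 9.05
position: [0.5694, -0.2146, 0.1704]
ee_rot: [0.056, 0.998, -0.001, 0.003]
ft_force: [-0.4, -0.1, -0.4]
grip_width: 0.998
grasp_force: 0.0
```

```bash
python3 - <<'E'
from h import *
c,o=snap('wrist','w4'); P=cloud(c,o); P[c['range_z']<=0]=0; z=P[...,2]
q=P[(z>.055)&(z<.1)&(abs(P[...,0]-.567)<.07)&(abs(P[...,1]+.213)<.04)]; print('plate',len(q),np.percentile(q[:,2],[10,50,90]),cv2.minAreaRect((q[q[:,2]>.068,:2]*1000).astype(np.float32)))
print(o['position'])
go(.5466,.3522,.17,3.072);go(.5466,.3522,.056,3.072)
E
```

```text
plate 3658 [0.0724966  0.07353914 0.07438867] ((567.7634887695312, -215.5364227294922), (19.981647491455078, 60.79892349243164), 83.34385681152344)
[ 0.56941231 -0.21458035  0.1703897 ]
d [0.0853, 0.5606, -0.003] turn [-0.001, 0.003, -0.043] rows 10
d [0.0856, 0.5608, 0.111] turn [-0.001, 0.003, -0.043] rows 10
```

Thick plate home (top at 74 mm). Now thin.

In the tool's units: -0.043 rad is -0.0137.

Request:
move_arm(
  plan=[
    {"delta_pos": [0.0855, 0.5607, -0.002], "turn": [0, 0.0006, -0.0137], "fingers": 0},
    {"delta_pos": [0.0855, 0.5607, -0.002], "turn": [0, 0.0006, -0.0137], "fingers": 0},
    {"delta_pos": [0.0855, 0.5607, -0.002], "turn": [0, 0.0006, -0.0137], "fingers": 0},
    {"delta_pos": [0.0855, 0.5607, -0.002], "turn": [0, 0.0006, -0.0137], "fingers": 0},
    {"delta_pos": [0.0855, 0.5607, -0.002], "turn": [0, 0.0006, -0.0137], "fingers": 0},
    {"delta_pos": [0.0855, 0.5607, -0.002], "turn": [0, 0.0006, -0.0137], "fingers": 0},
    {"delta_pos": [0.0855, 0.5607, -0.002], "turn": [0, 0.0006, -0.0137], "fingers": 0},
    {"delta_pos": [0.0855, 0.5607, -0.002], "turn": [0, 0.0006, -0.0137], "fingers": 0},
    {"delta_pos": [0.0855, 0.5607, -0.002], "turn": [0, 0.0006, -0.0137], "fingers": 0},
    {"delta_pos": [0.0855, 0.5607, -0.002], "turn": [0, 0.0006, -0.0137], "fingers": 0},
    {"delta_pos": [0.0855, 0.5607, -0.002], "turn": [0, 0.0006, -0.0137], "fingers": 0},
    {"delta_pos": [0.0855, 0.5607, -0.002], "turn": [0, 0.0006, -0.0137], "fingers": 0},
  ],
)

```text
clock: 10.6
position: [0.5462, 0.3506, 0.1676]
ee_rot: [0.036, 0.999, -0.001, -0.001]
ft_force: [-0.3, 0.4, 0.8]
grip_width: 0.998
grasp_force: 0.0
```

```bash
python3 - <<'E'
from h import *
c,o=snap('wrist','w5'); P=cloud(c,o); P[c['range_z']<=0]=0; z=P[...,2]
for lo in (.068,.03):
    q=P[(z>lo)&(z<lo+.025)&(abs(P[...,0]-.547)<.05)&(abs(P[...,1]-.352)<.03)]; print(len(q),q.mean(0),cv2.minAreaRect((q[:,:2]*1000).astype(np.float32)))
go(.5466,.3522,.056,3.072)
E
```

```text
1843 [0.54459405 0.35258684 0.07544948] ((545.9703369140625, 352.37994384765625), (9.958541870117188, 60.01015853881836), 86.25891876220703)
112 [0.51676258 0.35415525 0.04394398] ((518.8031005859375, 351.94061279296875), (6.672338485717773, 13.918764114379883), 36.36441421508789)
d [-0.0004, 0.0018, 0.1118] turn [-0.001, -0.002, -0.003] rows 2
```

In the tool's units: -0.002 rad is -0.0006.

Request:
move_arm(
  plan=[
    {"delta_pos": [0, 0.002, 0.04], "turn": [0, -0.0006, 0], "fingers": 0},
    {"delta_pos": [0, 0.002, 0.08], "turn": [0, -0.0006, 0], "fingers": 0},
    {"delta_pos": [0, 0.002, 0.112], "turn": [0, -0.0006, 0], "fingers": 0},
    {"delta_pos": [0, 0.002, 0.112], "turn": [0, -0.0006, 0], "fingers": 0.4},
    {"delta_pos": [0, 0.002, 0.112], "turn": [0, -0.0006, 0], "fingers": 0.8},
    {"delta_pos": [0, 0.002, 0.112], "turn": [0, -0.0006, 0], "fingers": 1},
    {"delta_pos": [0, 0.002, 0.112], "turn": [0, -0.0006, 0], "fingers": 1},
    {"delta_pos": [0, 0.002, 0.112], "turn": [0, -0.0006, 0], "fingers": 1},
    {"delta_pos": [0, 0.002, 0.112], "turn": [0, -0.0006, 0], "fingers": 1},
    {"delta_pos": [0, 0.002, 0.112], "turn": [0, -0.0006, 0], "fingers": 1},
  ],
)

```text
clock: 11.9
position: [0.5458, 0.3547, 0.0572]
ee_rot: [0.035, 0.999, 0.0, 0.001]
ft_force: [-1.0, -1.5, 5.8]
grip_width: 0.107
grasp_force: 61.5
```

```bash
python3 -c "
from h import *
go(.6563,.060,.176,3.010)"
```

```text
d [-0.1309, -0.2863, -0.1187] turn [0.0, 0.001, 0.062] rows 6
```

In the tool's units: 0.062 rad is 0.0197.

Request:
move_arm(
  plan=[
    {"delta_pos": [0, 0, -0.06], "turn": [0, 0, 0], "fingers": 1},
    {"delta_pos": [0, 0, -0.118], "turn": [0, 0, 0], "fingers": 1},
    {"delta_pos": [-0.131, -0.286, -0.118], "turn": [0, 0, 0.0197], "fingers": 1},
    {"delta_pos": [-0.131, -0.286, -0.118], "turn": [0, 0, 0.0197], "fingers": 1},
    {"delta_pos": [-0.131, -0.286, -0.118], "turn": [0, 0, 0.0197], "fingers": 1},
    {"delta_pos": [-0.131, -0.286, -0.118], "turn": [0, 0, 0.0197], "fingers": 1},
    {"delta_pos": [-0.131, -0.286, -0.118], "turn": [0, 0, 0.0197], "fingers": 1},
    {"delta_pos": [-0.131, -0.286, -0.118], "turn": [0, 0, 0.0197], "fingers": 1},
    {"delta_pos": [-0.131, -0.286, -0.118], "turn": [0, 0, 0.0197], "fingers": 1},
    {"delta_pos": [-0.131, -0.286, -0.118], "turn": [0, 0, 0.0197], "fingers": 1},
    {"delta_pos": [-0.131, -0.286, -0.118], "turn": [0, 0, 0.0197], "fingers": 1},
  ],
)

```text
clock: 13.28
position: [0.6558, 0.0616, 0.1745]
ee_rot: [0.065, 0.998, 0.0, 0.0]
ft_force: [0.1, 0.1, -0.3]
grip_width: 0.107
grasp_force: 60.4
```

```bash
python3 - <<'E'
from h import *
c,o=snap('wrist','w6'); P=cloud(c,o); P[c['range_z']<=0]=0; z=P[...,2]
print(o['joint_velocities'].round(3))
q=P[(z>.029)&(z<.045)&(abs(P[...,0]-.656)<.07)&(abs(P[...,1]-.06)<.05)]; print('block',len(q),cv2.minAreaRect((q[:,:2]*1000).astype(np.float32)))
q=P[(z>.029)&(z<.045)&(abs(P[...,0]-.656)<.07)&(P[...,1]>-.06)&(P[...,1]<.12)&(P[...,0]<.65)];print(cv2.minAreaRect((q[:,:2]*1000).astype(np.float32)))
go(.6561,.060,.0565,3.010)
E
```

```text
[ 0.003  0.001  0.006 -0.004  0.003  0.002  0.003]
block 2933 ((656.41064453125, 58.826595306396484), (39.149879455566406, 86.19917297363281), 82.38131713867188)
((632.9066162109375, 62.00355529785156), (39.10030746459961, 38.795982360839844), 82.43919372558594)
d [-0.0004, -0.0013, 0.1179] turn [0.0, 0.0, 0.002] rows 2
```

View pics/w6.png

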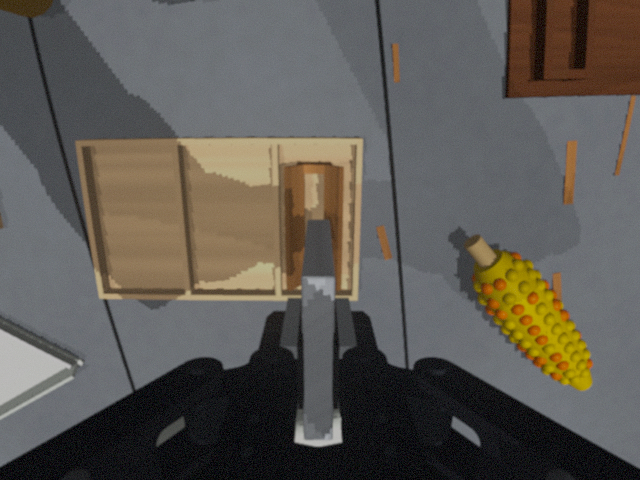

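The thin plate hangs straight at about (318,340), with the slot behind it at about (312,210) on centre. I shift 2.5 mm and lower.

In the tool's units: 0.002 rad is 0.0006.

Request:
move_arm(
  plan=[
    {"delta_pos": [0, -0.0025, 0], "turn": [0, 0, 0.0006], "fingers": 1},
    {"delta_pos": [0, -0.0025, 0.04], "turn": [0, 0, 0.0006], "fingers": 1},
    {"delta_pos": [0, -0.0025, 0.07], "turn": [0, 0, 0.0006], "fingers": 1},
    {"delta_pos": [0, -0.0025, 0.085], "turn": [0, 0, 0.0006], "fingers": 1},
    {"delta_pos": [0, -0.0025, 0.097], "turn": [0, 0, 0.0006], "fingers": 1},
    {"delta_pos": [0, -0.0025, 0.107], "turn": [0, 0, 0.0006], "fingers": 1},
    {"delta_pos": [0, -0.0025, 0.114], "turn": [0, 0, 0.0006], "fingers": 1},
    {"delta_pos": [0, -0.0025, 0.118], "turn": [0, 0, 0.0006], "fingers": 1},
    {"delta_pos": [0, -0.0025, 0.12], "turn": [0, 0, 0.0006], "fingers": 1},
    {"delta_pos": [0, -0.0025, 0.12], "turn": [0, 0, 0.0006], "fingers": 1},
  ],
)

```text
clock: 14.58
position: [0.656, 0.0577, 0.0553]
ee_rot: [0.067, 0.998, -0.0, 0.0]
ft_force: [-2.9, -0.4, 5.3]
grip_width: 0.107
grasp_force: 61.1
```

```bash
python3 -c "
from h import *
o=get_obs();print(o['ft_force'],o['torque'])
go(.6561,.059,.0550,3.010)"
```

```text
[-2.92859324 -0.42924481  5.34546294] [-0.16615359  0.68352378  0.00803924]
d [0.0001, 0.0013, 0.0003] turn [-0.0, 0.001, -0.002] rows 1
```

Request:
move_arm(
  plan=[
    {"delta_pos": [0, 0.0005, 0.0005], "turn": [0, 0, 0], "fingers": 0.6},
    {"delta_pos": [0, 0.0005, 0.0005], "turn": [0, 0, 0], "fingers": 0.5},
    {"delta_pos": [0, 0.0005, 0.0005], "turn": [0, 0, 0], "fingers": 0.5},
    {"delta_pos": [0, 0.0005, 0.0005], "turn": [0, 0, 0], "fingers": 0.4},
    {"delta_pos": [0, 0.0005, -0.02], "turn": [0, 0, 0], "fingers": 0.4},
    {"delta_pos": [0, 0.0005, -0.06], "turn": [0, 0, 0], "fingers": 0},
    {"delta_pos": [0, 0.0005, -0.12], "turn": [0, 0, 0], "fingers": 0},
    {"delta_pos": [0, 0.0005, -0.12], "turn": [0, 0, 0], "fingers": 0},
  ],
)

```text
clock: 15.58
position: [0.6583, 0.0594, 0.1813]
ee_rot: [0.067, 0.998, 0.001, 0.005]
ft_force: [0.0, 0.3, -0.7]
grip_width: 1.001
grasp_force: 0.0
```

```bash
python3 - <<'E'
from h import *
c,o=snap('wrist','w7'); P=cloud(c,o); P[c['range_z']<=0]=0; z=P[...,2]
q=P[(z>.055)&(z<.1)&(abs(P[...,0]-.656)<.07)&(abs(P[...,1]-.06)<.04)]; print('plate',len(q),np.percentile(q[:,2],[10,50,90]),cv2.minAreaRect((q[q[:,2]>.068,:2]*1000).astype(np.float32)))
go(.468,-.1135,.19,1.44)
E
```

```text
plate 1706 [0.07244793 0.07349922 0.07435891] ((656.319091796875, 57.99336624145508), (9.939196586608887, 60.047454833984375), 82.47034454345703)
d [0.1644, -0.1959, -0.0129] turn [0.005, 0.003, 1.568] rows 9
```

Both plates are home. Now the weight.

In the tool's units: 1.568 rad is 0.4991.

Request:
move_arm(
  plan=[
    {"delta_pos": [0.164, -0.196, -0.011], "turn": [0.001, 0.0006, 0.4991], "fingers": 0},
    {"delta_pos": [0.164, -0.196, -0.011], "turn": [0.001, 0.0006, 0.4991], "fingers": 0},
    {"delta_pos": [0.164, -0.196, -0.011], "turn": [0.001, 0.0006, 0.4991], "fingers": 0},
    {"delta_pos": [0.164, -0.196, -0.011], "turn": [0.001, 0.0006, 0.4991], "fingers": 0},
    {"delta_pos": [0.164, -0.196, -0.011], "turn": [0.001, 0.0006, 0.4991], "fingers": 0},
    {"delta_pos": [0.164, -0.196, -0.011], "turn": [0.001, 0.0006, 0.4991], "fingers": 0},
    {"delta_pos": [0.164, -0.196, -0.011], "turn": [0.001, 0.0006, 0.4991], "fingers": 0},
    {"delta_pos": [0.164, -0.196, -0.011], "turn": [0.001, 0.0006, 0.4991], "fingers": 0},
    {"delta_pos": [0.164, -0.196, -0.011], "turn": [0.001, 0.0006, 0.4991], "fingers": 0},
    {"delta_pos": [0.164, -0.196, -0.011], "turn": [0.001, 0.0006, 0.4991], "fingers": 0},
    {"delta_pos": [0.164, -0.196, -0.011], "turn": [0.001, 0.0006, 0.4991], "fingers": 0},
    {"delta_pos": [0.164, -0.196, -0.011], "turn": [0.001, 0.0006, 0.4991], "fingers": 0},
  ],
)

```text
clock: 17.12
position: [0.4671, -0.1142, 0.1852]
ee_rot: [0.752, 0.66, -0.001, -0.001]
ft_force: [-0.2, -0.6, -0.3]
grip_width: 1.002
grasp_force: 0.0
```

```bash
python3 - <<'E'
from h import *
c,o=snap('wrist','w8'); P=cloud(c,o); P[c['range_z']<=0]=0; z=P[...,2]
print(o['joint_pos'].round(2),o['joint_velocities'].round(3))
for n,x,y,h,r in (('weight',.468,-.1135,.07,.03),('vial',.475,0,.1,.03),('jar',.46,.1,.088,.05)):
    q=P[(abs(z-h)<.008)&(np.hypot(P[...,0]-x,P[...,1]-y)<r)]
    if len(q): print(n,len(q),cv2.minEnclosingCircle((q[:,:2]*1000).astype(np.float32)))
go(.468,-.1135,.032,1.44)
E
```

```text
[ 0.8   0.11 -0.69  1.87  0.08  1.19 -0.04] [-0.     0.001  0.     0.     0.001  0.001 -0.005]
weight 958 ((467.2814025878906, -113.95723724365234), 11.09696102142334)
vial 3175 ((474.9992370605469, -0.3553246259689331), 14.914335250854492)
d [0.001, 0.0013, 0.1532] turn [-0.003, 0.001, 0.0] rows 3
```

In the tool's units: -0.003 rad is -0.001.

Request:
move_arm(
  plan=[
    {"delta_pos": [0, 0, 0.06], "turn": [-0.001, 0, 0], "fingers": 0},
    {"delta_pos": [0, 0, 0.11], "turn": [-0.001, 0, 0], "fingers": 0},
    {"delta_pos": [0, 0, 0.152], "turn": [-0.001, 0, 0], "fingers": 0},
    {"delta_pos": [0, 0, 0.152], "turn": [-0.001, 0, 0], "fingers": 0.2},
    {"delta_pos": [0, 0, 0.152], "turn": [-0.001, 0, 0], "fingers": 0.4},
    {"delta_pos": [0, 0, 0.152], "turn": [-0.001, 0, 0], "fingers": 0.7},
    {"delta_pos": [0, 0, 0.152], "turn": [-0.001, 0, 0], "fingers": 1},
    {"delta_pos": [0, 0, 0.152], "turn": [-0.001, 0, 0], "fingers": 1},
    {"delta_pos": [0, 0, 0.152], "turn": [-0.001, 0, 0], "fingers": 1},
  ],
  force=70,
)

```text
clock: 18.3
position: [0.468, -0.1147, 0.0355]
ee_rot: [0.752, 0.659, 0.0, 0.002]
ft_force: [-2.6, 1.7, 9.3]
grip_width: 0.424
grasp_force: 69.5
```

```bash
python3 - <<'E'
from h import *
# pocket centres in world
for n,(x,y),yaw in (('narrow',(.6478,-.0072),-.132),('wide',(.5595,-.2808),-.114)):
    f=lambda py:(round(x-np.sin(yaw)*py,4),round(y+np.cos(yaw)*py,4))
    print(n,f(.067),f(.0055),f(-.0635),f(-.0035))
go(.6394,-.0701,.15,1.44)
E
```

```text
narrow (np.float64(0.6566), np.float64(0.0592)) (np.float64(0.6485), np.float64(-0.0017)) (np.float64(0.6394), np.float64(-0.0701)) (np.float64(0.6473), np.float64(-0.0107))
wide (np.float64(0.5671), np.float64(-0.2142)) (np.float64(0.5601), np.float64(-0.2753)) (np.float64(0.5523), np.float64(-0.3439)) (np.float64(0.5591), np.float64(-0.2843))
d [0.0664, 0.1644, -0.1141] turn [0.003, 0.002, -0.0] rows 4
```

Request:
move_arm(
  plan=[
    {"delta_pos": [0, 0, -0.05], "turn": [0, 0, 0], "fingers": 1},
    {"delta_pos": [0, 0, -0.1], "turn": [0, 0, 0], "fingers": 1},
    {"delta_pos": [0.0665, 0.164, -0.112], "turn": [0, 0, 0], "fingers": 1},
    {"delta_pos": [0.0665, 0.164, -0.112], "turn": [0, 0, 0], "fingers": 1},
    {"delta_pos": [0.0665, 0.164, -0.112], "turn": [0, 0, 0], "fingers": 1},
    {"delta_pos": [0.0665, 0.164, -0.112], "turn": [0, 0, 0], "fingers": 1},
    {"delta_pos": [0.0665, 0.164, -0.112], "turn": [0, 0, 0], "fingers": 1},
    {"delta_pos": [0.0665, 0.164, -0.112], "turn": [0, 0, 0], "fingers": 1},
  ],
)

```text
clock: 19.3
position: [0.6371, -0.0707, 0.1457]
ee_rot: [0.752, 0.659, -0.001, 0.001]
ft_force: [-0.8, 0.1, -4.2]
grip_width: 0.42
grasp_force: 73.6
```

```bash
python3 -c "
from h import *
go(.6394,-.0701,.0405,1.44)"
```

```text
d [0.0011, 0.0022, 0.1052] turn [-0.0, 0.002, -0.001] rows 2
```

Request:
move_arm(
  plan=[
    {"delta_pos": [0.001, 0.002, 0.05], "turn": [0, 0, 0], "fingers": 1},
    {"delta_pos": [0.001, 0.002, 0.085], "turn": [0, 0, 0], "fingers": 1},
    {"delta_pos": [0.001, 0.002, 0.098], "turn": [0, 0, 0], "fingers": 1},
    {"delta_pos": [0.001, 0.002, 0.103], "turn": [0, 0, 0], "fingers": 1},
    {"delta_pos": [0.001, 0.002, 0.106], "turn": [0, 0, 0], "fingers": 1},
    {"delta_pos": [0.001, 0.002, 0.107], "turn": [0, 0, 0], "fingers": 1},
    {"delta_pos": [0.001, 0.002, 0.107], "turn": [0, 0, 0], "fingers": 1},
  ],
)

```text
clock: 20.18
position: [0.6408, -0.0691, 0.0397]
ee_rot: [0.752, 0.659, 0.0, 0.001]
ft_force: [-4.2, -0.8, 5.6]
grip_width: 0.418
grasp_force: 74.6
```

```bash
python3 -c "
from h import *
print(get_obs()['ft_force']);go(.4750,-.0004,.19,1.44);go(.4750,-.0004,.19,1.44,dict(get_obs(),position=get_obs()['position']+[0,0,.14]))"
```

```text
[-4.20099827 -0.75660893  5.56489248]
d [0.0463, -0.1731, -0.1506] turn [0.002, 0.001, -0.0] rows 4
d [0.0465, -0.1733, -0.0106] turn [0.002, 0.001, -0.0] rows 3
```

Touching the floor; release, rise, and go over the bottle.

Request:
move_arm(
  plan=[
    {"delta_pos": [0, 0, 0], "turn": [0, 0, 0], "fingers": 0.3},
    {"delta_pos": [0, 0, 0], "turn": [0, 0, 0], "fingers": 0.1},
    {"delta_pos": [0, 0, 0], "turn": [0, 0, 0], "fingers": 0},
    {"delta_pos": [0, 0, 0], "turn": [0, 0, 0], "fingers": 0},
    {"delta_pos": [0, 0, -0.05], "turn": [0, 0, 0], "fingers": 0},
    {"delta_pos": [0, 0, -0.1], "turn": [0, 0, 0], "fingers": 0},
    {"delta_pos": [0, 0, -0.15], "turn": [0, 0, 0], "fingers": 0},
    {"delta_pos": [0.0465, -0.173, -0.15], "turn": [0, 0, 0], "fingers": 0},
    {"delta_pos": [0.0465, -0.173, -0.15], "turn": [0, 0, 0], "fingers": 0},
    {"delta_pos": [0.0465, -0.173, -0.15], "turn": [0, 0, 0], "fingers": 0},
    {"delta_pos": [0.0465, -0.173, -0.15], "turn": [0, 0, 0], "fingers": 0},
    {"delta_pos": [0.0465, -0.173, -0.15], "turn": [0, 0, 0], "fingers": 0},
  ],
)

```text
clock: 21.68
position: [0.4752, -0.0007, 0.1887]
ee_rot: [0.752, 0.659, -0.0, 0.001]
ft_force: [0.2, -0.3, -0.6]
grip_width: 1.005
grasp_force: 0.0
```

```bash
python3 - <<'E'
from h import *
c,o=snap('wrist','w9'); P=cloud(c,o); P[c['range_z']<=0]=0; z=P[...,2]
c2,_=snap('top','top9');P2=cloud(c2); P2[c2['range_z']<=0]=0
for n,x,y,h,r in (('weight',.64,-.07,.074,.03),('vial',.475,0,.1,.03),('jar',.46,.1,.088,.05)):
  for p in (P,P2):
    q=p[(abs(p[...,2]-h)<.008)&(np.hypot(p[...,0]-x,p[...,1]-y)<r)]
    if len(q): print(n,len(q),cv2.minEnclosingCircle((q[:,:2]*1000).astype(np.float32)))
go(.4750,-.0003,.052,1.44)
E
```

```text
weight 836 ((640.6302490234375, -68.54054260253906), 11.36990737915039)
weight 78 ((642.356689453125, -67.05182647705078), 10.831995010375977)
vial 2212 ((474.9325256347656, 0.19127292931079865), 14.978553771972656)
jar 10416 ((459.288818359375, 100.11524200439453), 30.006000518798828)
jar 600 ((460.9117736816406, 101.7294692993164), 29.816118240356445)
d [0.0002, -0.0007, 0.1364] turn [0.0, -0.0, -0.001] rows 3
```

Weight in its pocket. Bottle next, with a softer grip.

Request:
move_arm(
  plan=[
    {"delta_pos": [0, 0, 0.05], "turn": [0, 0, 0], "fingers": 0},
    {"delta_pos": [0, 0, 0.1], "turn": [0, 0, 0], "fingers": 0},
    {"delta_pos": [0, 0, 0.137], "turn": [0, 0, 0], "fingers": 0},
    {"delta_pos": [0, 0, 0.137], "turn": [0, 0, 0], "fingers": 0.2},
    {"delta_pos": [0, 0, 0.137], "turn": [0, 0, 0], "fingers": 0.3},
    {"delta_pos": [0, 0, 0.137], "turn": [0, 0, 0], "fingers": 0.4},
    {"delta_pos": [0, 0, 0.137], "turn": [0, 0, 0], "fingers": 0.5},
    {"delta_pos": [0, 0, 0.137], "turn": [0, 0, 0], "fingers": 0.7},
    {"delta_pos": [0, 0, 0.137], "turn": [0, 0, 0], "fingers": 1},
    {"delta_pos": [0, 0, 0.137], "turn": [0, 0, 0], "fingers": 1},
  ],
  force=35,
)

```text
clock: 23.02
position: [0.4753, -0.0004, 0.0524]
ee_rot: [0.752, 0.659, -0.0, 0.001]
ft_force: [-2.9, 0.5, 8.2]
grip_width: 0.486
grasp_force: 34.5
```

```bash
python3 -c "
from h import *
go(.6485,-.0017,.17,1.44)"
```

```text
d [0.0213, 0.1721, -0.1174] turn [0.001, 0.001, -0.0] rows 4
```

Request:
move_arm(
  plan=[
    {"delta_pos": [0, 0, -0.04], "turn": [0, 0, 0], "fingers": 1},
    {"delta_pos": [0, 0, -0.08], "turn": [0, 0, 0], "fingers": 1},
    {"delta_pos": [0, 0, -0.117], "turn": [0, 0, 0], "fingers": 1},
    {"delta_pos": [0.005, 0.04, -0.117], "turn": [0, 0, 0], "fingers": 1},
    {"delta_pos": [0.01, 0.08, -0.117], "turn": [0, 0, 0], "fingers": 1},
    {"delta_pos": [0.015, 0.12, -0.117], "turn": [0, 0, 0], "fingers": 1},
    {"delta_pos": [0.0215, 0.155, -0.117], "turn": [0, 0, 0], "fingers": 1},
    {"delta_pos": [0.0215, 0.172, -0.117], "turn": [0, 0, 0], "fingers": 1},
    {"delta_pos": [0.0215, 0.172, -0.117], "turn": [0, 0, 0], "fingers": 1},
    {"delta_pos": [0.0215, 0.172, -0.117], "turn": [0, 0, 0], "fingers": 1},
  ],
)

```text
clock: 24.28
position: [0.6473, -0.0013, 0.1683]
ee_rot: [0.752, 0.659, -0.0, 0.0]
ft_force: [0.3, 0.9, -1.7]
grip_width: 0.486
grasp_force: 36.3
```

```bash
python3 -c "
from h import *
go(.6485,-.0017,.0564,1.44)"
```

```text
d [-0.0001, 0.0013, 0.1119] turn [-0.0, 0.001, -0.0] rows 2
```

Request:
move_arm(
  plan=[
    {"delta_pos": [0, 0.001, 0.04], "turn": [0, 0, 0], "fingers": 1},
    {"delta_pos": [0, 0.001, 0.075], "turn": [0, 0, 0], "fingers": 1},
    {"delta_pos": [0, 0.001, 0.095], "turn": [0, 0, 0], "fingers": 1},
    {"delta_pos": [0, 0.001, 0.104], "turn": [0, 0, 0], "fingers": 1},
    {"delta_pos": [0, 0.001, 0.109], "turn": [0, 0, 0], "fingers": 1},
    {"delta_pos": [0, 0.001, 0.111], "turn": [0, 0, 0], "fingers": 1},
    {"delta_pos": [0, 0.001, 0.1125], "turn": [0, 0, 0], "fingers": 1},
    {"delta_pos": [0, 0.001, 0.1125], "turn": [0, 0, 0], "fingers": 1},
  ],
)

```text
clock: 25.28
position: [0.6495, -0.0015, 0.0566]
ee_rot: [0.752, 0.659, 0.0, 0.001]
ft_force: [-1.1, 0.1, 2.5]
grip_width: 0.477
grasp_force: 36.6
```

```bash
python3 -c "
from h import *
print(get_obs()['ft_force'])"
```

```text
[-1.10160984  0.13910614  2.48971739]
```

Request:
move_arm(
  plan=[
    {"delta_pos": [0, 0, 0], "turn": [0, 0, 0], "fingers": 0.4},
    {"delta_pos": [0, 0, 0], "turn": [0, 0, 0], "fingers": 0.2},
    {"delta_pos": [0, 0, 0], "turn": [0, 0, 0], "fingers": 0},
    {"delta_pos": [0, 0, 0], "turn": [0, 0, 0], "fingers": 0},
    {"delta_pos": [0, 0, -0.05], "turn": [0, 0, 0], "fingers": 0},
    {"delta_pos": [0, 0, -0.1], "turn": [0, 0, 0], "fingers": 0},
    {"delta_pos": [0, 0, -0.14], "turn": [0, 0, 0], "fingers": 0},
    {"delta_pos": [0.076, -0.2015, -0.14], "turn": [0, 0, 0], "fingers": 0},
    {"delta_pos": [0.076, -0.2015, -0.14], "turn": [0, 0, 0], "fingers": 0},
    {"delta_pos": [0.076, -0.2015, -0.14], "turn": [0, 0, 0], "fingers": 0},
    {"delta_pos": [0.076, -0.2015, -0.14], "turn": [0, 0, 0], "fingers": 0},
    {"delta_pos": [0.076, -0.2015, -0.14], "turn": [0, 0, 0], "fingers": 0},
  ],
)

```text
clock: 26.78
position: [0.458, 0.101, 0.1961]
ee_rot: [0.751, 0.66, -0.001, 0.001]
ft_force: [1.1, -0.2, -0.7]
grip_width: 1.003
grasp_force: 0.0
```

```bash
python3 - <<'E'
from h import *
c,o=snap('wrist','w10'); P=cloud(c,o); P[c['range_z']<=0]=0
c2,_=snap('top','top10');P2=cloud(c2); P2[c2['range_z']<=0]=0
for n,x,y,h,r in (('weight',.64,-.07,.074,.03),('vial',.6485,0,.104,.03),('jar',.46,.1,.088,.05)):
  for p in (P,P2):
    q=p[(abs(p[...,2]-h)<.008)&(np.hypot(p[...,0]-x,p[...,1]-y)<r)]
    if len(q): print(n,len(q),cv2.minEnclosingCircle((q[:,:2]*1000).astype(np.float32)))
print(o['joint_velocities'].round(3)); go(.4593,.1001,.048,1.455)
E
```

```text
weight 80 ((641.99658203125, -66.82267761230469), 10.86877727508545)
vial 1450 ((648.5892944335938, -1.3834556341171265), 15.847650527954102)
vial 150 ((650.7283325195312, 0.8032928109169006), 15.029783248901367)
jar 7439 ((459.24139404296875, 100.44996643066406), 30.083301544189453)
[ 0.003  0.054  0.041 -0.048  0.039 -0.001  0.   ]
d [0.0006, -0.0006, 0.148] turn [0.001, 0.001, -0.016] rows 3
```

In the tool's units: -0.016 rad is -0.0051.

Request:
move_arm(
  plan=[
    {"delta_pos": [0, 0, 0], "turn": [0, 0, -0.0051], "fingers": 0},
    {"delta_pos": [0, 0, 0.05], "turn": [0, 0, -0.0051], "fingers": 0},
    {"delta_pos": [0, 0, 0.09], "turn": [0, 0, -0.0051], "fingers": 0},
    {"delta_pos": [0, 0, 0.125], "turn": [0, 0, -0.0051], "fingers": 0},
    {"delta_pos": [0, 0, 0.147], "turn": [0, 0, -0.0051], "fingers": 0},
    {"delta_pos": [0, 0, 0.147], "turn": [0, 0, -0.0051], "fingers": 0.1},
    {"delta_pos": [0, 0, 0.147], "turn": [0, 0, -0.0051], "fingers": 0.2},
    {"delta_pos": [0, 0, 0.147], "turn": [0, 0, -0.0051], "fingers": 0.3},
    {"delta_pos": [0, 0, 0.147], "turn": [0, 0, -0.0051], "fingers": 0.5},
    {"delta_pos": [0, 0, 0.147], "turn": [0, 0, -0.0051], "fingers": 1},
    {"delta_pos": [0, 0, 0.147], "turn": [0, 0, -0.0051], "fingers": 1},
  ],
  force=40,
)

```text
clock: 28.25
position: [0.46, 0.1002, 0.05]
ee_rot: [0.747, 0.665, 0.0, 0.001]
ft_force: [-1.5, -0.1, 6.3]
grip_width: 0.731
grasp_force: 43.6
```

```bash
python3 -c "
from h import *
go(.4593,.1001,.19,1.455);go(.5591,-.2843,.19,1.455);go(.48,-.2,.19,1.455)"
```

```text
d [-0.0003, -0.0004, -0.14] turn [0.002, 0.001, 0.001] rows 3
d [-0.3707, 0.1429, -0.1396] turn [0.002, 0.001, 0.001] rows 7
d [-0.296, 0.0546, -0.1398] turn [0.002, 0.001, 0.001] rows 6
```

Request:
move_arm(
  plan=[
    {"delta_pos": [0, 0, -0.04], "turn": [0, 0, 0], "fingers": 1},
    {"delta_pos": [0, 0, -0.09], "turn": [0, 0, 0], "fingers": 1},
    {"delta_pos": [0, 0, -0.139], "turn": [0, 0, 0], "fingers": 1},
    {"delta_pos": [-0.05, 0.019, -0.139], "turn": [0, 0, 0], "fingers": 1},
    {"delta_pos": [-0.1, 0.038, -0.139], "turn": [0, 0, 0], "fingers": 1},
    {"delta_pos": [-0.155, 0.06, -0.139], "turn": [0, 0, 0], "fingers": 1},
    {"delta_pos": [-0.21, 0.081, -0.139], "turn": [0, 0, 0], "fingers": 1},
    {"delta_pos": [-0.265, 0.102, -0.139], "turn": [0, 0, 0], "fingers": 1},
    {"delta_pos": [-0.315, 0.121, -0.139], "turn": [0, 0, 0], "fingers": 1},
    {"delta_pos": [-0.355, 0.137, -0.139], "turn": [0, 0, 0], "fingers": 1},
    {"delta_pos": [-0.371, 0.143, -0.139], "turn": [0, 0, 0], "fingers": 1},
    {"delta_pos": [-0.371, 0.143, -0.139], "turn": [0, 0, 0], "fingers": 1},
  ],
)

```text
clock: 29.75
position: [0.5585, -0.2854, 0.1879]
ee_rot: [0.747, 0.665, -0.0, -0.0]
ft_force: [0.5, 1.2, -2.2]
grip_width: 0.729
grasp_force: 46.7
```

```bash
python3 -c "
from h import *
print(get_obs()['joint_velocities'].round(3));go(.5591,-.2843,.054,1.455)"
```

```text
[-0.02  -0.026 -0.034  0.034 -0.017 -0.003 -0.012]
d [0.0011, 0.0005, 0.1339] turn [-0.0, 0.0, -0.001] rows 3
```

Request:
move_arm(
  plan=[
    {"delta_pos": [0, 0, 0.04], "turn": [0, 0, 0], "fingers": 1},
    {"delta_pos": [0, 0, 0.08], "turn": [0, 0, 0], "fingers": 1},
    {"delta_pos": [0, 0, 0.105], "turn": [0, 0, 0], "fingers": 1},
    {"delta_pos": [0, 0, 0.12], "turn": [0, 0, 0], "fingers": 1},
    {"delta_pos": [0, 0, 0.127], "turn": [0, 0, 0], "fingers": 1},
    {"delta_pos": [0, 0, 0.131], "turn": [0, 0, 0], "fingers": 1},
    {"delta_pos": [0, 0, 0.133], "turn": [0, 0, 0], "fingers": 1},
    {"delta_pos": [0, 0, 0.1345], "turn": [0, 0, 0], "fingers": 1},
    {"delta_pos": [0, 0, 0.1345], "turn": [0, 0, 0], "fingers": 1},
  ],
)

```text
clock: 30.88
position: [0.5589, -0.2851, 0.0541]
ee_rot: [0.747, 0.665, -0.0, 0.001]
ft_force: [-1.2, 0.3, 2.4]
grip_width: 0.731
grasp_force: 47.1
```

```bash
python3 -c "
from h import *
print(get_obs()['ft_force'])"
```

```text
[-1.18438105  0.25445138  2.42464556]
```

Request:
move_arm(
  plan=[
    {"delta_pos": [0, 0, 0], "turn": [0, 0, 0], "fingers": 0.2},
    {"delta_pos": [0, 0, 0], "turn": [0, 0, 0], "fingers": 0.1},
    {"delta_pos": [0, 0, 0], "turn": [0, 0, 0], "fingers": 0},
    {"delta_pos": [0, 0, 0], "turn": [0, 0, 0], "fingers": 0},
    {"delta_pos": [0, 0, -0.03], "turn": [0, 0, 0], "fingers": 0},
    {"delta_pos": [0, 0, -0.07], "turn": [0, 0, 0], "fingers": 0},
    {"delta_pos": [0, 0, -0.12], "turn": [0, 0, 0], "fingers": 0},
    {"delta_pos": [0, 0, -0.18], "turn": [0, 0, 0], "fingers": 0},
    {"delta_pos": [-0.1, -0.15, -0.18], "turn": [0, 0, 0], "fingers": 0},
    {"delta_pos": [-0.1, -0.15, -0.18], "turn": [0, 0, 0], "fingers": 0},
    {"delta_pos": [-0.1, -0.15, -0.18], "turn": [0, 0, 0], "fingers": 0},
    {"delta_pos": [-0.1, -0.15, -0.18], "turn": [0, 0, 0], "fingers": 0},
  ],
)

```text
clock: 32.38
position: [0.3939, -0.3702, 0.2336]
ee_rot: [0.749, 0.662, -0.002, 0.0]
ft_force: [0.3, 0.6, -0.1]
grip_width: 1.002
grasp_force: 0.0
```

```bash
python3 - <<'E'
from h import *
c2,o=snap('top','top11');P2=cloud(c2); P2[c2['range_z']<=0]=0; snap('side','side11'); print(o['position'])
T={'narrow':((.6492,-.0055),-.134),'wide':((.5607,-.2783),-.114)}
for n,t,px,py,h,r in (('weight','narrow',0,-.0635,.074,.03),('vial','narrow',0,.0055,.104,.03),('jar','wide',0,-.0035,.092,.05),('thick','wide',0,.067,.074,.045),('thin','narrow',0,.067,.074,.045)):
    (x,y),w=T[t]; R=np.array([[np.cos(w),-np.sin(w)],[np.sin(w),np.cos(w)]])
    L=(P2[...,:2]-[x,y])@R
    q=L[(abs(P2[...,2]-h)<.006)&(np.hypot(L[...,0]-px,L[...,1]-py)<r)]; print(n,len(q),((q.max(0)+q.min(0))*500).round(1),(np.ptp(q,axis=0)*1000).round(1))
a=cv2.resize(c2['color'][170:300,270:510],None,fx=3,fy=3); cv2.imwrite('pics/end.png',a[:,:,::-1])
E
```

```text
[ 0.39388094 -0.37022548  0.23355111]
weight 74 [  1.3 -61.7] [21.3 20.8]
vial 147 [1.  6.1] [29.5 28.8]
jar 563 [-0.2 -4.9] [58.6 58.9]
thick 264 [ 1.5 49.2] [60.9 53.1]
thin 124 [ 0.7 47.2] [59.3 47.8]
```

View pics/side11.png

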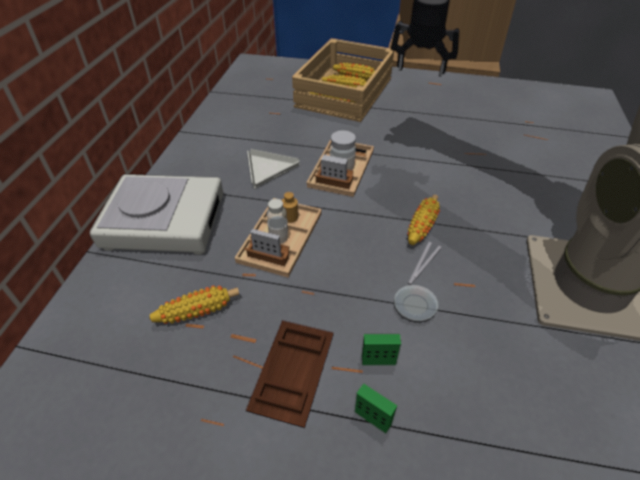

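The side view shows both kits complete and upright: jar and thick plate at about (340,155), and bottle, weight and thin plate at about (275,225). The arm is clear of everything. The greens are untouched.

```bash
python3 -c "
from h import *
print(hand_in())"
```

```text
the job is handed in; nothing more can be done
None
```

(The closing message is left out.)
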